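# Open the tight cream jar one-handed

## Robot

A 6-joint arm with a two-finger parallel gripper is mounted at the origin on the work surface. World frame = base frame: x ahead of the robot, y to its left, z up, the work surface at z = 0. Lengths are in mm, angles in rad, forces in N, time in s.
With the tool pointing down it reaches from about 350 to 975 mm from the base axis. Payload 7.1 kg.
Tool frame: the origin (TCP) lies at the very end of the fingers, on their centre line; the grasp point (between the pads) lies 19 mm behind it; z points along the fingers, x is the direction in which the jaws open and shut, and the axes are right-handed (so a half turn about z gives the same grasp; the last joint's range is limited). The gripper opens to 88 mm and grips with 3 to 60 N. Pads are 20 mm wide; open, the fingers measure 115 mm over their backs; the gripper's body (75 mm by 178 mm) begins 61 mm behind the grasp point.
Start: joints at [1.234, 0.423, 1.63, -0, 1.089, -0.019], TCP at [195.266, 593.697, 222.675] pointing down, gripper open.
Joint ranges: [-3, 3], [-0.9, 2.11], [0.09, 2.58], [-1.31, 4.45], [0.11, 2.69], [-2.54, 2.54]. Speed limits (rad/s): [2.39, 2.39, 3.01, 3.14, 3.14, 3.14].

## Interface

Orientations are given as a rotation vector (axis times angle).
In Python, from workcell import ctrl gives the robot as it stands. The module is installed in compiled form; this text tells all that it offers.
- The arm moves only by the tool move_arm, never from a script. Its argument "motion" is a list of rows, each a list of 2 entries, a list of its own where there are three numbers: the shift along the tool's x, y, z normalised to -1 to 1, where 1 is 150 mm, then the turn, a rotation vector about the tool's x, y, z normalised to -1 to 1, where 1 is 60 degrees. In form: [[[x, y, z], [rx, ry, rz]], ...]. A call has exactly 5 rows; each row is the pose to reach, as a shift and turn from the pose commanded when the call began, along the tool's axes at that moment; what a row does not reach only later rows make up. A row lasts 1/8 s, in which the tool goes at most 62.5 mm and 10.7 degrees, less where a joint would pass 70% of its speed; a pose out of reach is approached as far as the arm can. A call with a number of a shift or a turn outside -1 to 1 is refused whole. A call with a gripper value outside its range is refused whole. "gripper" is the opening, from 0 (shut) to 1 (fully open), set as the call begins (left out, the last holds). The fingers move at their own pace and stop on an object; the grip force is fixed at half the most. Time passes only in rows, so rows that repeat a pose let the fingers close, or fill a call up. It gives the time, the measured TCP pose, the force and the opening at its end, in the units of the state.
- ctrl.get_obs(): the state, without advancing time (a new reading comes with each control period).
- ctrl.get_image(name): name is "side" or "top" or "wrist"; returns a dict with "pixels" (400x640x3 uint8, red, green, blue), "camera_matrix" (3x3 intrinsics, pixels), "R" (3x3) and "t" (3): a world point X has camera coordinates R X + t; the wrist camera has in their place "mount" (4x4, takes a point from camera to tool coordinates, whose origin is the TCP and whose axes are the tool frame's). Camera axes: x right, y down, z forward; pixel columns grow to the right and rows downward; lengths in mm; the calibration is good to about 2 mm. A picture is of the moment at which its call begins: read the wrist's pose just before it. There is no depth.
- ctrl.close_job(): hands the job in, once; it reports no verdict.
Trained networks look in the newest picture that a camera, given by its name, has taken for a name from the list of things; names that differ only in an ending like _2 or _b are one class to them, and where a whole thing is asked for, a point or a joint stands for the part that bears it (a point fixed in the world has none). Each returns a list of dicts, best first, with "p" (0 to 1); they miss things now and then, are a little off and sometimes report something else, mostly with a low value. They report only what shows in the picture. A call takes as long as a camera call. They do not tell look-alikes from the thing itself.
- ctrl.boxes_of(camera, name): "location" ([x, y, z] in mm, in world coordinates, good to about 4 mm: the middle of the surface that is visible of it).
- ctrl.regions_of(camera, name): "mask" (400x640 bool, what is visible of it).
- ctrl.pinpoint(camera, name): "location" ([x, y, z] in mm, in world coordinates, good to about 4 mm: a listed point, or the origin of a listed thing).
The state is a dict: "t": time; "qpos": joint angles; "qvel": joint speeds; "joint_torque": joint torques, N m; "ee_pos": TCP position; "orientation": TCP orientation; "ft_force": force on the tool from outside, world axes, zero at the start; "moment": the same for the moment, N m; "width": finger opening in mm.
Only numpy, scipy, OpenCV 4.12 (cv2) and the standard library are available. Lean on these libraries where they do the work, as an engineer would, in place of code of your own. Each camera call takes 0.05 s, during which the arm holds its last target.

## Task

Slide the orange jaw of the one-handed jar brace by its knob until it holds the square cream jar snugly, with the jar pressed against the fixed jaw. Then unscrew the tight metal cap anticlockwise, about a quarter turn and no more than is needed to free the thread, and lift it straight up off the jar, which must stay standing upright in the brace and not turn along. Finish still gripping the cap, level and motionless, centred about 2 cm clear above the open jar, with the jaw still snug; leave the other things on the shelf where they are.

Things in the scene. Friction and masses are not known exactly. Their poses are not given: they have to be found in the camera images.
- brace: Grey jar brace fixed to the shelf (mm): base plate 84 (x) x 215 (y) x 8, y from -165 to +50 of its origin, which lies on the shelf surface under the middle of a clamped jar. The jar stands on the plate. Fixed jaw: wall 60 long in x, inner face at y = +32, top 42 above the shelf. The sliding jaw comes from the -y side and moves to +y. z is up.
- jaw (a joint): Travel (m) of the orange sliding jaw along the brace's +y; 0 = fully open, starts at 0 to 0.018. Its face is at y = -0.074 + value in the brace frame: about 0.042 when the jar is snug between both jaws (over 0.038 counts; end stop 0.045). Jaw top 42 mm above the shelf. It slides stiffly (about 10 N), stays where left, and pushes and squares the jar against the fixed jaw.
- jaw_knob (a point): Grip point on the orange upright round knob (22 mm dia) carried by the sliding jaw, 63 mm behind (-y of) the jaw's face; on its axis, 45 mm above the shelf. Knob top 60 mm above the shelf; its free shank starts at 19 mm. 40 mm is clear beside it. Axes are the brace's.
- jar_mid (a point): Centre of the white square cream jar's body, 64 x 64 x 42 mm high (0.25 kg); its shoulder is 50 mm above the shelf, the point 21 mm above the jar's underside. The jar is loose in the open brace, up to 6 mm short of the fixed jaw, its axes nearly the brace's. Under the cap are a neck and a sprung white sealing disc, which when freed stands 65 mm above the jar's underside.
- cap_mid (a point): Centre, half-way up, of the round ribbed aluminium cap, 59 mm dia x 29 mm high (0.05 kg); when shut it is 37 mm above jar_mid, its rim 1.5 mm above the jar's shoulder. Its x axis (red line on top, middle to edge) lies along the jar's +x when tight, along the jar's +y after a quarter turn. z is up.
- cap_rim (a point): Centre of the cap's lower rim. Thread: anticlockwise from above opens; it lets go after about 1.05 rad, the cap rising 3 mm on the way, pushed up by the disc (about 4 N). 1.1 to 2.0 rad in all is right. It needs about 0.4 N m, enough to twist or drag an unbraced jar. The rim clears the disc 21 mm above its shut height; 2 cm clear is thus 40 mm above shut.
- swab_holder: a stainless steel swab holder, cylinder 72 dia x 105 high with a flat lever on its lid (mm); origin at the centre of its underside; leave it alone
- brush_case: a blue plastic toothbrush case, 200 x 30 x 24 high, lying flat, long side along its y (mm); origin at the centre of its underside; leave it alone
- compact: a closed red round compact mirror, 76 dia x 14 high (mm); origin at the centre of its underside; leave it alone
- tumbler: a blue ceramic tumbler, about 72 dia x 95 high (mm); origin at the centre of its underside; leave it alone
- soap_dish: a white soap dish 85 x 120 x 14 with a yellow soap bar on it (38 high in all) (mm); origin at the centre of its underside; leave it alone
Not all that is in view belongs to the job. Of the things shaped like the part that bears cap_mid, the aluminium one is meant. Of the things that look like the brace, the larger one is meant.

How it is judged (in metres and radians):
On the way, in this order (a step that is already met when the one before it is completed fails the run):
1. the sliding jaw holds the jar snugly against the fixed jaw, the cap still on (value of joint jaw above 0.038 m and z of jar_mid in the frame of brace below 0.035 m and angle between the x axis of jar_mid and the x axis of brace, either way round below 0.15 rad and angle between jar_mid's own z axis and vertical below 0.1 rad and z of cap_mid in the frame of jar_mid below 0.045 m), for 0.2 s.
2. the cap is unscrewed and off the neck, the jar still braced (value of joint jaw above 0.038 m and z of jar_mid in the frame of brace below 0.035 m and angle between the x axis of jar_mid and the x axis of brace, either way round below 0.15 rad and angle between jar_mid's own z axis and vertical below 0.1 rad and z of cap_mid in the frame of jar_mid above 0.058 m and contact force between cap and jar below 0.05 N), for 0.1 s.
At the end, for the whole second after the job is handed in: Jaw still snug (over 38 mm); jar upright on the plate, within 0.15 rad of square; the gripper alone holds the cap still, level within 0.15 rad, 25 to 65 mm higher than when shut, within 12 mm of the jar's axis, a quarter turn (+-0.6 rad) from tight (value of joint jaw above 0.038 m and z of jar_mid in the frame of brace below 0.035 m and angle between the x axis of jar_mid and the x axis of brace, either way round below 0.15 rad and angle between jar_mid's own z axis and vertical below 0.1 rad and z of cap_mid in the frame of jar_mid between 0.062 and 0.102 m and horizontal distance between cap_mid and jar_mid below 0.012 m and angle between cap_mid's own z axis and vertical below 0.15 rad and angle between the x axis of cap_mid and the y axis of jar_mid, either way round below 0.6 rad and contact force between the fingers and cap above 1 N and contact force between cap and jar below 0.05 N and linear speed of cap below 0.02 m/s); the arm keeps its last pose, push and grip.
It fails at once if the jar is lifted off the brace's plate or tipped (z of jar_mid in the frame of brace above 0.04 m or angle between jar_mid's own z axis and vertical above 0.25 rad).
It fails at once if the jar turns along with the cap (angle between the x axis of jar_mid and the x axis of brace, either way round above 0.3 rad).
It fails at once if another thing on the shelf is moved by more than 2 cm (distance of any of swab_holder, brush_case, compact, tumbler, soap_dish from where it was at the start of the episode above 0.02 m).
It also fails if it takes over 48 s, if anything falls off the work surface, if the arm or the gripper's body presses on something with over 40 N, if the wrist force passes 120 N, or if a joint passes its speed limit or range.

## Working session

There is one attempt and no reset: what is moved stays moved. The work goes in short steps, Python scripts to look and compute and a tool call to move; the robot and the scene stay as the last step left them, time stands still between calls to the robot, and variables do not carry over. Pictures are saved under pics/ and viewed, and the job is handed in when it is done.

Besides the shell and the picture viewer there is one more tool, called after "Emit:" as name(argument=value, ...) on one line, values as JSON. move_arm: Moves the arm, as the interface text tells. Its arguments: {"type":"object","properties":{"motion":{"type":"array","items":{"type":"array"}},"gripper":{"type":"number"}},"required":["motion"]}

```bash
mkdir -p pics; python3 - <<'E'
from workcell import ctrl
import cv2
o=ctrl.get_obs();print({k:(v.round(3).tolist() if hasattr(v,'round') and hasattr(v,'tolist') else v) for k,v in o.items()})
for c in ['top','side']:
    im=ctrl.get_image(c);cv2.imwrite(f'pics/{c}0.png',im['pixels'][:,:,::-1])
    for n in ['brace','jaw_knob','jar_mid','cap_mid','swab_holder','brush_case','compact','tumbler','soap_dish']:
        print(c,n,[( [round(float(x)) for x in d['location']],round(float(d['p']),2)) for d in ctrl.pinpoint(c,n)])
E
```

```text
{'t': 0.0, 'qpos': [1.234, 0.424, 1.631, 0.0, 1.089, -0.019], 'qvel': [-0.002, 0.001, 0.0, -0.002, 0.0, -0.0], 'joint_torque': [-0.001, -54.461, -27.368, 0.064, 0.023, -0.0], 'ee_pos': [195.112, 593.193, 221.948], 'orientation': [2.544, 1.841, -0.002], 'ft_force': [0.615, 0.119, 0.792], 'moment': [0.021, -0.038, 0.02], 'width': 87.45737057803737}
top brace [([529, 129, -4], 0.86), ([801, 65, -2], 0.32)]
top jaw_knob [([384, 182, 36], 0.81), ([530, 2, 42], 0.63)]
top jar_mid [([527, 127, 29], 0.51)]
top cap_mid [([527, 121, 65], 0.95), ([634, 145, 16], 0.84), ([528, 123, 50], 0.46)]
top swab_holder [([666, -422, -2], 0.62)]
top brush_case [([806, 67, -1], 0.74), ([532, -2, 47], 0.67)]
top compact [([466, 406, 3], 0.69)]
top tumbler [([456, -450, -2], 0.93)]
top soap_dish [([660, 390, 1], 0.58)]
side brace [([535, 122, -2], 0.71), ([379, 282, 1], 0.71)]
side jaw_knob [([528, 126, 52], 0.68), ([384, 183, 34], 0.62), ([526, 0, 46], 0.6)]
side jar_mid [([530, 124, 32], 0.55), ([535, 124, 0], 0.41), ([659, 384, 0], 0.34)]
side cap_mid [([528, 126, 67], 0.71), ([638, 145, 17], 0.65)]
side swab_holder [([668, -423, -1], 0.56)]
side brush_case [([798, 67, -5], 0.66)]
side compact [([471, 405, 2], 0.7)]
side tumbler []
side soap_dish [([660, 383, -1], 0.58), ([527, -1, 46], 0.18)]
```

View pics/top0.png

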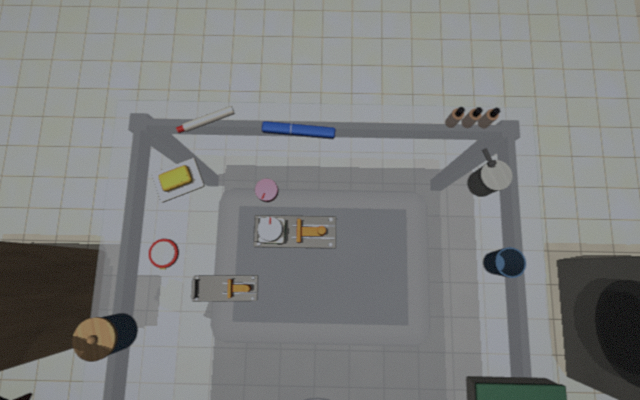

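View pics/side0.png

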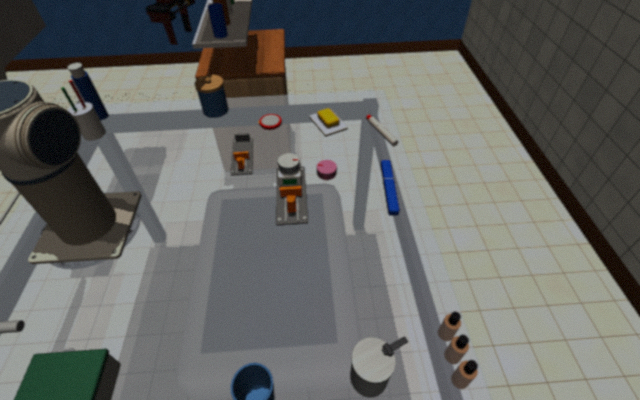

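```bash
cat > h.py <<'E'
import numpy as np
from scipy.spatial.transform import Rotation as R
from workcell import ctrl
def down(yaw): # tool x at yaw, z down
    x=np.array([np.cos(yaw),np.sin(yaw),0]);z=np.array([0,0,-1.]);return R.from_matrix(np.stack([x,np.cross(z,x),z],1))
def rel(pos,yaw,o=None):
    o=o or ctrl.get_obs();T=R.from_rotvec(o['orientation']);d=T.inv().apply(np.array(pos)-o['ee_pos'])/150
    r=(T.inv()*down(yaw)).as_rotvec()/(np.pi/3)
    print('t',round(o['t'],2),'pos',np.round(o['ee_pos'],1),'x',T.as_matrix()[:,0].round(3),'z',T.as_matrix()[:,2].round(3),'F',np.round(o['ft_force'],1),'w',round(o['width'],1))
    print('shift',d.round(4),'turn',r.round(4))
def px(im,X,pose=None):
    X=np.atleast_2d(X).astype(float)
    if 'mount' in im:
        M=np.array(im['mount']);T=R.from_rotvec(pose['orientation']);Xt=T.inv().apply(X-pose['ee_pos']);c=(Xt-M[:3,3])@M[:3,:3]
    else: c=X@np.array(im['R']).T+im['t']
    p=c@np.array(im['camera_matrix']).T;return p[:,:2]/p[:,2:]
def unpx(im,uv,z,pose=None):
    uv=np.atleast_2d(uv).astype(float);K=np.array(im['camera_matrix']);r=np.c_[uv,np.ones(len(uv))]@np.linalg.inv(K).T
    if 'mount' in im:
        M=np.array(im['mount']);T=R.from_rotvec(pose['orientation']);c=T.apply(M[:3,3])+pose['ee_pos'];d=T.apply(r@M[:3,:3].T)
    else:
        Rm=np.array(im['R']);c=-Rm.T@im['t'];d=r@Rm
    return c+d*((z-c[2])/d[:,2])[:,None]
E
python3 - <<'E'
from h import *
im=ctrl.get_image('wrist');print(np.array(im['mount']).round(3))
rel([480,60,250],0)
import cv2
t=ctrl.get_image('top')
for z,uvs in [(8,[(255,215.5),(336,215.5),(336,248),(255,248)]),(80,[(270,230)]),(60,[(322,231)])]: print(z,unpx(t,uvs,z).round(0).tolist())
E
```

```text
[[ 1.00000e+00  1.00000e-03 -1.00000e-03  3.79000e-01]
 [-1.00000e-03  9.56000e-01  2.94000e-01 -8.00500e+01]
 [ 1.00000e-03 -2.94000e-01  9.56000e-01 -1.62283e+02]
 [ 0.00000e+00  0.00000e+00  0.00000e+00  1.00000e+00]]
t 1.05 pos [195.3 593.7 222.7] x [0.312 0.95  0.   ] z [-0.  0. -1.] F [-0.3  0.2  0.2] w 87.8
shift [-2.7867  2.9151 -0.1823] turn [-0.      0.      1.1965]
8 [[567.0, 176.0, 8.0], [572.0, -37.0, 8.0], [487.0, -38.0, 8.0], [483.0, 171.0, 8.0]]
80 [[523.0, 124.0, 80.0]]
60 [[525.0, -1.0, 60.0]]
```

Emit:
move_arm(motion=[[[-0.26,0.33,0],[0,0,0.12]],[[-0.52,0.66,-0.05],[0,0,0.24]],[[-0.78,1,-0.1],[0,0,0.36]],[[-0.78,1,-0.15],[0,0,0.48]],[[-0.78,1,-0.18],[0,0,0.6]]])

```text
t: 1.72
ee_pos: [302.1, 435.0, 250.4]
orientation: [-2.992, -0.956, -0.001]
ft_force: [-0.4, 0.2, 0.5]
width: 87.4
```

```bash
python3 -c "
from h import *
rel([527,100,250],0)"
```

```text
t 1.73 pos [302.1 435.  250.4] x [0.815 0.58  0.001] z [ 0.001  0.001 -1.   ] F [-0.4  0.2  0.5] w 87.4
shift [-7.2900e-02  2.6887e+00  1.6000e-03] turn [-0.0006 -0.0007  0.5906]
```

Emit:
move_arm(motion=[[[-0.01,0.33,0],[0,0,0.12]],[[-0.02,0.66,0],[0,0,0.24]],[[-0.03,1,0],[0,0,0.36]],[[-0.03,1,0],[0,0,0.48]],[[-0.03,1,0],[0,0,0.59]]])

```text
t: 2.35
ee_pos: [385.8, 310.6, 249.8]
orientation: [-3.141, -0.002, -0.0]
ft_force: [-0.3, 0.1, -0.7]
width: 87.7
```

```bash
python3 -c "
from h import *
rel([527,100,250],0)"
```

```text
t 2.35 pos [385.8 310.6 249.8] x [1.    0.001 0.   ] z [ 0.  0. -1.] F [-0.3  0.1 -0.7] w 87.7
shift [ 9.3980e-01  1.4054e+00 -1.1000e-03] turn [-0.0002 -0.0002  0.001 ]
```

Emit:
move_arm(motion=[[[0.24,0.25,0],[0,0,0]],[[0.48,0.5,0],[0,0,0]],[[0.72,0.75,0],[0,0,0]],[[0.94,1,0],[0,0,0]],[[0.94,1,0],[0,0,0]]])

```text
t: 2.98
ee_pos: [529.1, 160.2, 249.7]
orientation: [3.141, 0.005, 0.001]
ft_force: [-0.4, 0.4, -0.8]
width: 87.7
```

Emit:
move_arm(motion=[[[0,0.2,0],[0,0,0]],[[0,0.4,0],[0,0,0]],[[0,0.4,0],[0,0,0]],[[0,0.4,0],[0,0,0]],[[0,0.4,0],[0,0,0]]], gripper=0.7)

```text
t: 3.6
ee_pos: [527.6, 103.5, 249.7]
orientation: [-3.141, -0.013, -0.0]
ft_force: [0.2, 0.2, 0.6]
width: 61.4
```

```bash
python3 - <<'E'
from h import *
import cv2,pickle
o=ctrl.get_obs();rel([527,100,250],0,o)
im=ctrl.get_image('wrist');cv2.imwrite('pics/w1.png',im['pixels'][:,:,::-1])
pickle.dump((o,im),open('w1.pkl','wb'))
for n in ['brace','jaw_knob','jar_mid','cap_mid','cap_rim']:
    print(n,[( [round(float(x)) for x in d['location']],round(float(d['p']),2)) for d in ctrl.pinpoint('wrist',n)])
for n in ['brace','jaw','cap_mid','jar_mid']:
    for d in ctrl.regions_of('wrist',n):
        m=d['mask'].astype(np.uint8);cs,_=cv2.findContours(m,0,2)
        if cs: c=max(cs,key=cv2.contourArea);print(n,round(float(d['p']),2),m.sum(),cv2.minAreaRect(c))
E
```

```text
t 3.6 pos [527.6 103.5 249.7] x [1.    0.008 0.   ] z [ 0.  0. -1.] F [0.2 0.2 0.6] w 61.4
shift [-0.004   0.0231 -0.0018] turn [-0.0003 -0.0001  0.0077]
brace []
jaw_knob [([384, 179, 34], 0.92), ([530, 1, 44], 0.74)]
jar_mid []
cap_mid [([529, 126, 69], 0.97), ([636, 145, 16], 0.71)]
cap_rim [([522, 128, 50], 0.92), ([634, 145, 0], 0.92)]
brace 0.93 7452 ((319.5, 192.5), (165.0, 71.0), 90.0)
brace 0.68 7052 ((190.5864715576172, 61.33588790893555), (129.34423828125, 59.2013053894043), 84.0938491821289)
jaw 0.97 1451 ((185.5, 85.0), (56.0, 51.0), 90.0)
jaw 0.88 1740 ((320.0, 239.0), (70.0, 50.0), 90.0)
cap_mid 0.74 2689 ((319.5, 163.0), (58.0, 57.0), 90.0)
cap_mid 0.56 2208 ((411.0, 137.5), (51.0, 52.0), 90.0)
jar_mid 0.57 633 ((319.53338623046875, 139.1642608642578), (57.28143310546875, 22.668981552124023), 1.0416266918182373)
```

View pics/w1.png

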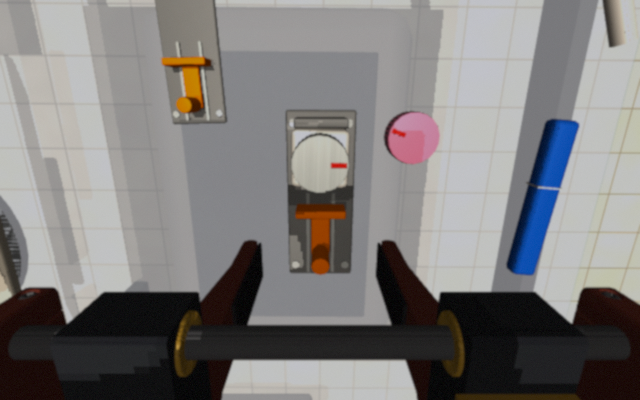

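```bash
python3 - <<'E'
from h import *
import cv2,pickle
o,im=pickle.load(open('w1.pkl','rb'))
for n,z,uv in [('knobtop',60,(320,266)),('captop',80.5,(320,163)),('TL',8,(287,110)),('TR',8,(356,110)),('BL',8,(291,272)),('BR',8,(352,272)),('jawtop ends',42,(297,208)),('',42,(346,208))]: print(n,unpx(im,uv,z,o).round(1))
cv2.imwrite('pics/w1c.png',cv2.resize(im['pixels'][100:290,260:380,::-1],None,fx=3,fy=3,interpolation=2))
E
```

```text
knobtop [[ 5.309e+02 -4.000e-01  6.000e+01]]
captop [[529.6 125.6  80.5]]
TL [[490.6 175.    8. ]]
TR [[571.5 175.8   8. ]]
BL [[491.9 -37.2   8. ]]
BR [[575.  -36.4   8. ]]
jawtop ends [[503.3  65.4  42. ]]
 [[560.8  65.9  42. ]]
```

View pics/w1c.png

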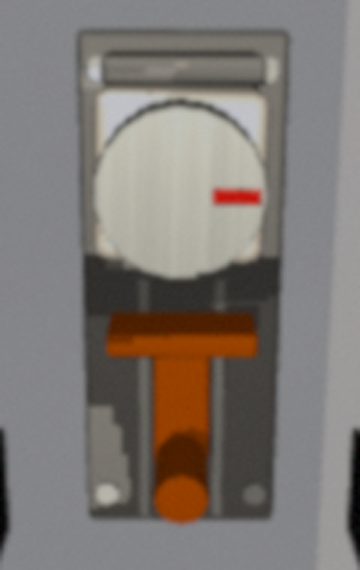

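Emit:
move_arm(motion=[[[0.01,0.3,0.1],[0,0,0]],[[0.02,0.6,0.3],[0,0,0]],[[0.02,0.69,0.6],[0,0,0]],[[0.02,0.69,0.9],[0,0,0]],[[0.02,0.69,0.9],[0,0,0]]], gripper=0.6)

```text
t: 4.72
ee_pos: [528.9, -1.4, 112.1]
orientation: [-3.141, -0.01, 0.011]
ft_force: [0.3, 0.4, 0.5]
width: 53.0
```

```bash
python3 - <<'E'
from h import *
import cv2
o=ctrl.get_obs();rel([531.3,0,26],0,o)
im=ctrl.get_image('wrist');cv2.imwrite('pics/w2.png',im['pixels'][:,:,::-1])
print(px(im,[[531,0,60],[530,126,80.5]],o).round(1))
print([( [round(float(x)) for x in d['location']],round(float(d['p']),2)) for d in ctrl.pinpoint('wrist','jaw_knob')])
E
```

```text
t 4.72 pos [528.9  -1.4 112.1] x [ 1.     0.006 -0.007] z [-0.007  0.    -1.   ] F [0.3 0.4 0.5] w 53.0
shift [ 0.0199 -0.009   0.5736] turn [-0.0002  0.0065  0.0058]
[[321.  222.8]
 [321.2   8. ]]
[([530, -1, 43], 0.8)]
```

View pics/w2.png

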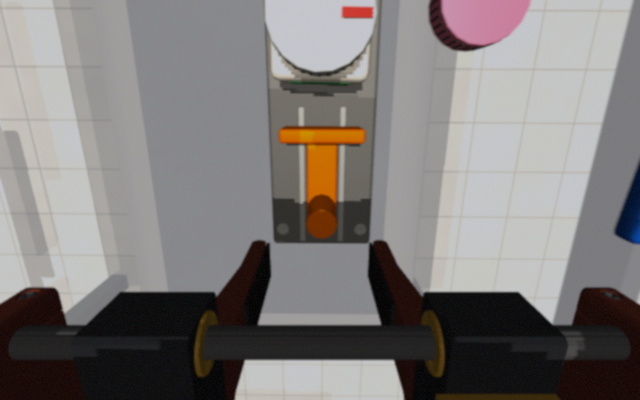

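Emit:
move_arm(motion=[[[0.01,0,0.15],[0,0,0]],[[0.02,-0.01,0.3],[0,0,0]],[[0.02,-0.01,0.45],[0,0,0]],[[0.02,-0.01,0.57],[0,0,0]],[[0.02,-0.01,0.57],[0,0,0]]])

```text
t: 5.45
ee_pos: [534.5, 0.6, 29.3]
orientation: [-3.142, -0.011, 0.0]
ft_force: [0.2, -0.5, 0.5]
width: 53.0
```

Emit:
move_arm(motion=[[[0,0,0],[0,0,0]],[[0,0,0],[0,0,0]],[[0,0,0],[0,0,0]],[[0,0,0],[0,0,0]],[[0,0,0],[0,0,0]]], gripper=0.0)

```text
t: 6.08
ee_pos: [529.8, 0.3, 29.1]
orientation: [-3.141, -0.011, 0.014]
ft_force: [-13.3, -0.7, 11.8]
width: 21.6
```

```bash
python3 - <<'E'
from h import *
rel([531.3,0,26],0)
E
```

```text
t 6.08 pos [5.298e+02 3.000e-01 2.910e+01] x [ 1.     0.007 -0.009] z [-0.009  0.    -1.   ] F [-13.3  -0.7  11.8] w 21.6
shift [0.0105 0.0024 0.0206] turn [-0.      0.0085  0.0066]
```

Emit:
move_arm(motion=[[[-0.02,-0.03,0],[0,0,0]],[[-0.02,-0.06,0],[0,0,0]],[[-0.02,-0.1,0],[0,0,0]],[[-0.02,-0.14,0],[0,0,0]],[[-0.02,-0.17,0],[0,0,0]]])

```text
t: 6.7
ee_pos: [529.6, 24.5, 29.3]
orientation: [3.14, 0.012, -0.005]
ft_force: [-3.3, -11.1, 3.5]
width: 21.2
```

```bash
python3 - <<'E'
from h import *
import cv2
o=ctrl.get_obs();rel([530,32,29],0,o)
im=ctrl.get_image('wrist');cv2.imwrite('pics/w3.png',im['pixels'][:,:,::-1])
E
```

```text
t 6.7 pos [529.6  24.5  29.3] x [ 1.     0.007 -0.003] z [-0.003 -0.002 -1.   ] F [ -3.3 -11.1   3.5] w 21.2
shift [ 0.0033 -0.0497  0.0016] turn [0.0016 0.0031 0.007 ]
```

View pics/w3.png

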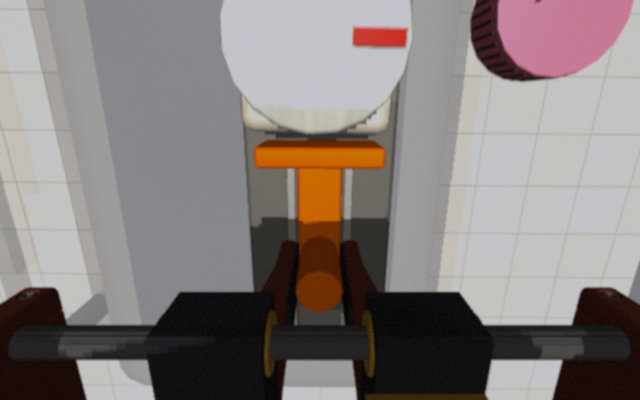

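Emit:
move_arm(motion=[[[0,-0.01,0],[0,0,0]],[[0,-0.02,0],[0,0,0]],[[0,-0.03,0],[0,0,0]],[[0,-0.04,0],[0,0,0]],[[0,-0.05,0],[0,0,0]]])

```text
t: 7.38
ee_pos: [529.6, 31.8, 29.3]
orientation: [3.14, 0.012, -0.005]
ft_force: [-3.1, -11.3, 3.6]
width: 21.7
```

```bash
python3 - <<'E'
from h import *
o=ctrl.get_obs();rel([530,32,29],0,o)
E
```

```text
t 7.38 pos [529.6  31.8  29.3] x [ 1.     0.007 -0.003] z [-0.003 -0.002 -1.   ] F [ -3.1 -11.3   3.6] w 21.7
shift [ 0.0028 -0.0016  0.0019] turn [0.0018 0.003  0.007 ]
```

Emit:
move_arm(motion=[[[0,-0.005,0],[0,0,0]],[[0,-0.01,0],[0,0,0]],[[0,-0.015,0],[0,0,0]],[[0,-0.02,0],[0,0,0]],[[0,-0.02,0],[0,0,0]]])

```text
t: 8.0
ee_pos: [529.5, 32.6, 29.3]
orientation: [3.137, 0.013, -0.005]
ft_force: [-4.3, -26.5, 2.8]
width: 21.5
```

```bash
python3 - <<'E'
from h import *
import cv2
o=ctrl.get_obs();rel([530,35,29],0,o)
im=ctrl.get_image('wrist');cv2.imwrite('pics/w4.png',im['pixels'][:,:,::-1])
E
```

```text
t 8.0 pos [529.5  32.6  29.3] x [ 1.     0.008 -0.003] z [-0.003 -0.004 -1.   ] F [ -4.3 -26.5   2.8] w 21.5
shift [ 0.0033 -0.0157  0.0016] turn [0.0041 0.0032 0.0079]
```

View pics/w4.png

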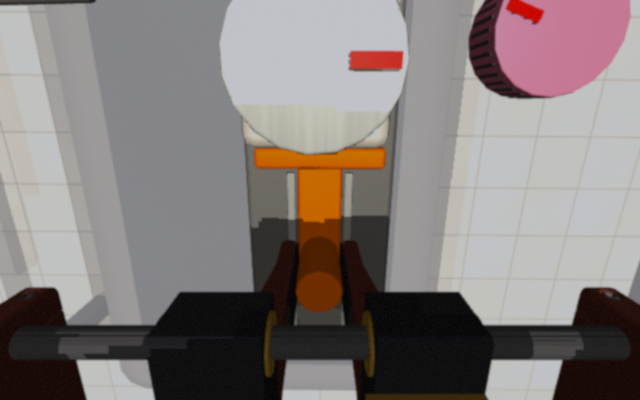

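Emit:
move_arm(motion=[[[0,0.01,0],[0,0,0]],[[0,0.015,0],[0,0,0]],[[0,0.015,0],[0,0,0]],[[0,0.015,0],[0,0,0]],[[0,0.015,-0.1],[0,0,0]]], gripper=0.6)

```text
t: 8.68
ee_pos: [530.3, 34.3, 43.9]
orientation: [3.142, 0.011, -0.003]
ft_force: [-0.7, 0.4, 0.2]
width: 52.9
```

Emit:
move_arm(motion=[[[0,0,-0.2],[0,0,0]],[[0,0,-0.5],[0,0,0]],[[0,0,-0.8],[0,0,0]],[[0,0,-1],[0,0,0]],[[0,-0.1,-1],[0,0,0]]])

```text
t: 9.3
ee_pos: [532.8, 49.2, 197.5]
orientation: [-3.141, -0.009, -0.01]
ft_force: [-0.1, 1.1, -0.1]
width: 52.9
```

```bash
python3 - <<'E'
from h import *
import cv2,pickle
o=ctrl.get_obs();rel([530,130,190],0,o)
im=ctrl.get_image('wrist');cv2.imwrite('pics/w5.png',im['pixels'][:,:,::-1])
pickle.dump((o,im),open('w5.pkl','wb'))
for n in ['jaw_knob','jar_mid','cap_mid','cap_rim']:
    print(n,[( [round(float(x)) for x in d['location']],round(float(d['p']),2)) for d in ctrl.pinpoint('wrist',n)])
print(px(im,[[529.5,32.6,60],[530,127,80.5]],o).round(1))
E
```

```text
t 9.3 pos [532.8  49.2 197.5] x [1.    0.006 0.006] z [ 0.006  0.    -1.   ] F [-0.1  1.1 -0.1] w 52.9
shift [-0.0158 -0.5387  0.0503] turn [-0.0003 -0.0058  0.0054]
jaw_knob [([383, 178, 36], 0.92), ([529, 30, 43], 0.75)]
jar_mid []
cap_mid [([634, 146, 13], 0.98), ([528, 130, 69], 0.96)]
cap_rim [([636, 143, 1], 0.89), ([524, 126, 53], 0.62)]
[[313.4 209.3]
 [313.9 106. ]]
```

View pics/w5.png

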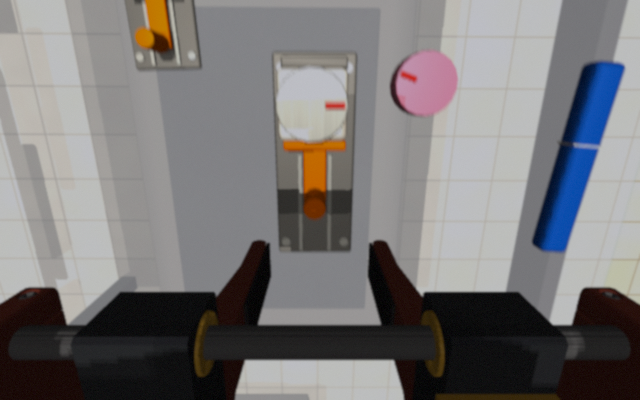

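```bash
python3 - <<'E'
from h import *
import cv2,pickle
o,im=pickle.load(open('w5.pkl','rb'))
cv2.imwrite('pics/w5c.png',cv2.resize(im['pixels'][45:225,250:380,::-1],None,fx=4,fy=4,interpolation=2)[:600])
for uv in [(311.5,104.5)]: print(unpx(im,uv,80.5,o))
E
```

```text
[[528.04595133 128.1373842   80.5       ]]
```

View pics/w5c.png

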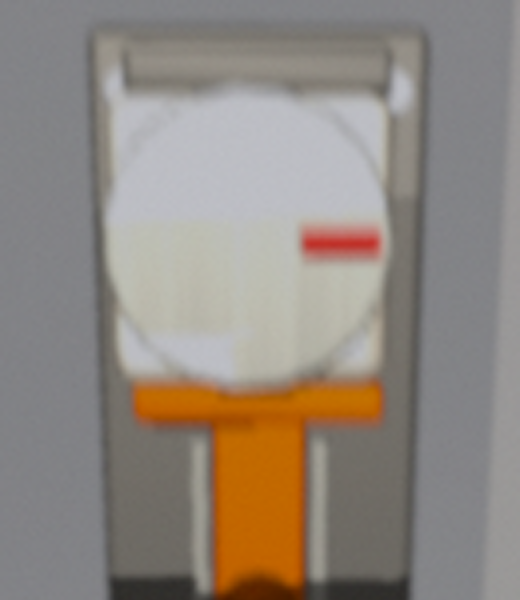

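Emit:
move_arm(motion=[[[-0.01,-0.25,0],[0,0,0]],[[-0.02,-0.5,0.1],[0,0,0]],[[-0.02,-0.52,0.3],[0,0,0]],[[-0.02,-0.52,0.5],[0,0,0]],[[-0.02,-0.52,0.5],[0,0,0]]], gripper=0.97)

```text
t: 10.18
ee_pos: [525.2, 126.6, 116.3]
orientation: [3.14, 0.011, -0.01]
ft_force: [-0.2, 0.1, -0.0]
width: 85.1
```

```bash
python3 - <<'E'
from h import *
import cv2,pickle
o=ctrl.get_obs();rel([528.5,128,55],0,o)
im=ctrl.get_image('wrist');cv2.imwrite('pics/w6.png',im['pixels'][:,:,::-1])
pickle.dump((o,im),open('w6.pkl','wb'))
for n in ['cap_mid','cap_rim']:
    print(n,[( [round(float(x)) for x in d['location']],round(float(d['p']),2)) for d in ctrl.pinpoint('wrist',n)])
a=np.linspace(0,2*np.pi,60)
p=px(im,np.c_[528.5+29.5*np.cos(a),128+29.5*np.sin(a),80.5+0*a],o);v=im['pixels'][:,:,::-1].copy()
for q in p: cv2.circle(v,tuple(int(x) for x in q),1,(0,255,0),-1)
cv2.imwrite('pics/w6.png',v)
E
```

```text
t 10.18 pos [525.2 126.6 116.3] x [ 1.     0.007 -0.007] z [-0.007 -0.001 -1.   ] F [-0.2  0.1 -0. ] w 85.1
shift [ 0.0249 -0.0099  0.4086] turn [0.0014 0.0062 0.0068]
cap_mid [([634, 145, 14], 0.9), ([528, 126, 66], 0.78)]
cap_rim [([525, 129, 52], 0.9), ([634, 144, 1], 0.77)]
```

View pics/w6.png

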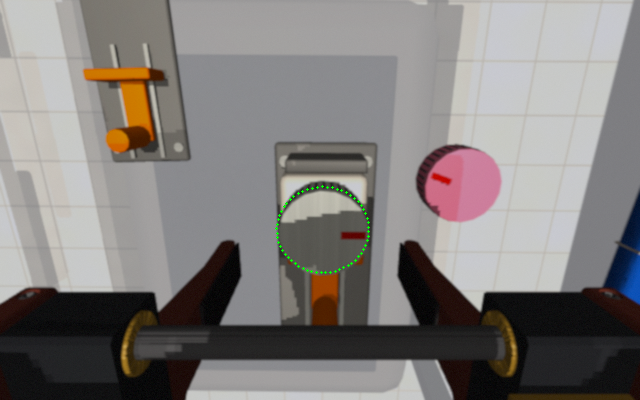

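Emit:
move_arm(motion=[[[0.01,-0.01,0.1],[0,0,0]],[[0.02,-0.01,0.2],[0,0,0]],[[0.02,-0.01,0.3],[0,0,0]],[[0.02,-0.01,0.36],[0,0,0]],[[0.02,-0.01,0.36],[0,0,0]]])

```text
t: 10.95
ee_pos: [529.8, 128.4, 64.1]
orientation: [3.141, 0.011, -0.003]
ft_force: [-0.0, 0.2, -0.4]
width: 85.0
```

```bash
python3 - <<'E'
from h import *
rel([528.5,128,55.5],0)
E
```

```text
t 10.95 pos [529.8 128.4  64.1] x [ 1.     0.007 -0.002] z [-0.002 -0.    -1.   ] F [-0.   0.2 -0.4] w 85.0
shift [-0.0088  0.0029  0.0577] turn [0.0004 0.0018 0.0065]
```

Emit:
move_arm(motion=[[[-0.01,0,0.03],[0,0,0]],[[-0.01,0,0.06],[0,0,0]],[[-0.01,0,0.06],[0,0,0]],[[-0.01,0,0.06],[0,0,0]],[[-0.01,0,0.06],[0,0,0]]])

```text
t: 11.58
ee_pos: [529.2, 128.6, 56.4]
orientation: [-3.142, -0.011, -0.001]
ft_force: [0.9, 0.3, 0.1]
width: 85.1
```

Emit:
move_arm(motion=[[[0,0,0],[0,0,0]],[[0,0,0],[0,0,0]],[[0,0,0],[0,0,0]],[[0,0,0],[0,0,0]],[[0,0,0],[0,0,0]]], gripper=0.0)

```text
t: 12.2
ee_pos: [528.5, 128.5, 56.1]
orientation: [3.141, 0.011, -0.002]
ft_force: [-2.6, 0.4, 1.6]
width: 59.2
```

```bash
python3 - <<'E'
from h import *
import cv2
o=ctrl.get_obs();rel([528.5,128,55.5],0,o);print(o['moment'])
im=ctrl.get_image('wrist');cv2.imwrite('pics/w7.png',im['pixels'][:,:,::-1])
E
```

```text
t 12.2 pos [528.5 128.5  56.1] x [ 1.     0.007 -0.001] z [-0.001 -0.    -1.   ] F [-2.6  0.4  1.6] w 59.2
shift [-0.      0.0036  0.0038] turn [0.0001 0.001  0.0064]
[-0.00682514  0.55028998 -0.08207489]
```

View pics/w7.png

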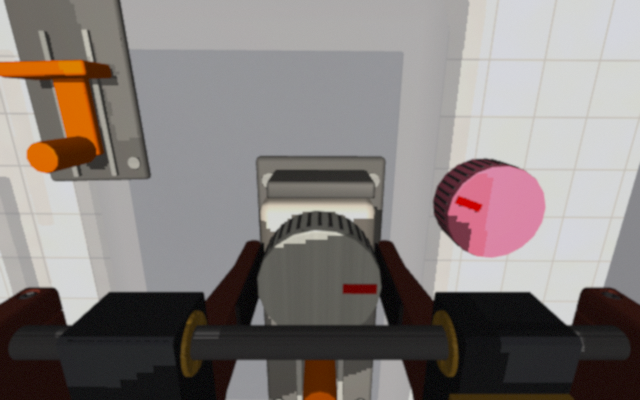

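Emit:
move_arm(motion=[[[0,0,-0.002],[0,0,-0.1]],[[0,0,-0.005],[0,0,-0.22]],[[0,0,-0.008],[0,0,-0.34]],[[0,0,-0.011],[0,0,-0.46]],[[0,0,-0.013],[0,0,-0.58]]])

```text
t: 12.88
ee_pos: [527.9, 128.6, 57.8]
orientation: [-2.992, -0.955, 0.003]
ft_force: [-4.3, -0.1, 1.8]
width: 58.8
```

```bash
python3 - <<'E'
from h import *
import cv2
o=ctrl.get_obs();rel([528.5,128,58],1.57,o);print(o['moment'])
im=ctrl.get_image('wrist');cv2.imwrite('pics/w8.png',im['pixels'][:,:,::-1])
im=ctrl.get_image('top');cv2.imwrite('pics/t8.png',cv2.resize(im['pixels'][180:280,180:360,::-1],None,fx=4,fy=4))
E
```

```text
t 12.88 pos [527.9 128.6  57.8] x [ 0.815  0.579 -0.002] z [-0.002 -0.    -1.   ] F [-4.3 -0.1  1.8] w 58.8
shift [ 0.0007  0.0058 -0.0011] turn [-0.0019  0.0011 -0.909 ]
[ 0.0458835   0.81942824 -0.04717676]
```

View pics/w8.png

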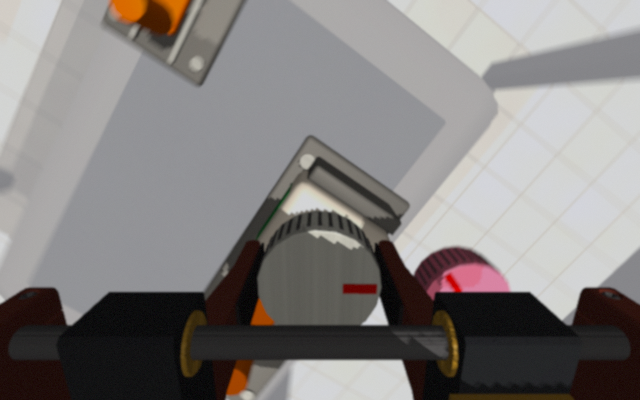

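Emit:
move_arm(motion=[[[0,0,-0.002],[0,0,-0.1]],[[0,0,-0.004],[0,0,-0.22]],[[0,0,-0.006],[0,0,-0.34]],[[0,0,-0.008],[0,0,-0.46]],[[0,0,-0.01],[0,0,-0.58]]])

```text
t: 13.6
ee_pos: [527.9, 128.3, 59.3]
orientation: [-2.572, -1.802, 0.004]
ft_force: [-5.4, -1.0, 2.2]
width: 59.3
```

Emit:
move_arm(motion=[[[0,0,0],[0,0,-0.1]],[[0,0,-0.002],[0,0,-0.2]],[[0,0,-0.004],[0,0,-0.3]],[[0,0,-0.007],[0,0,-0.34]],[[0,0,-0.01],[0,0,-0.34]]])

```text
t: 14.22
ee_pos: [527.8, 127.9, 60.5]
orientation: [-2.216, -2.226, 0.004]
ft_force: [-3.4, -3.9, -4.1]
width: 59.0
```

```bash
python3 - <<'E'
from h import *
import cv2
o=ctrl.get_obs();rel([528.5,128,96],1.57,o);print(o['moment'])
im=ctrl.get_image('wrist');cv2.imwrite('pics/w9.png',im['pixels'][:,:,::-1])
E
```

```text
t 14.22 pos [527.8 127.9  60.5] x [-0.004  1.    -0.001] z [-0.002 -0.001 -1.   ] F [-3.4 -3.9 -4.1] w 59.0
shift [ 2.000e-04  3.800e-03 -2.369e-01] turn [-0.0023  0.001   0.0049]
[-0.68270655  0.6126381  -0.00307919]
```

View pics/w9.png

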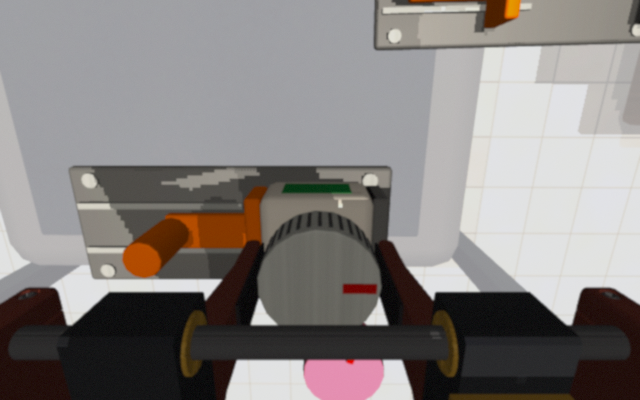

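Emit:
move_arm(motion=[[[0,0,-0.003],[0,0,0]],[[0,0,-0.006],[0,0,0]],[[0,0,-0.01],[0,0,0]],[[0,0,-0.015],[0,0,0]],[[0,0,-0.02],[0,0,0]]])

```text
t: 14.9
ee_pos: [528.0, 127.9, 63.5]
orientation: [-2.216, -2.225, 0.004]
ft_force: [-3.5, -4.3, -3.2]
width: 58.7
```

```bash
python3 - <<'E'
from h import *
import cv2
o=ctrl.get_obs();rel([528.5,128,96],1.57,o);print(o['moment'])
im=ctrl.get_image('wrist');cv2.imwrite('pics/w10.png',im['pixels'][:,:,::-1])
im=ctrl.get_image('side');cv2.imwrite('pics/s10.png',cv2.resize(im['pixels'][130:240,230:360,::-1],None,fx=5,fy=5))
E
```

```text
t 14.9 pos [528.  127.9  63.5] x [-0.004  1.    -0.001] z [-0.002 -0.001 -1.   ] F [-3.5 -4.3 -3.2] w 58.7
shift [ 0.0003  0.0028 -0.217 ] turn [-0.0021  0.0011  0.0047]
[-0.69778434  0.60682516  0.01100404]
```

View pics/w10.png

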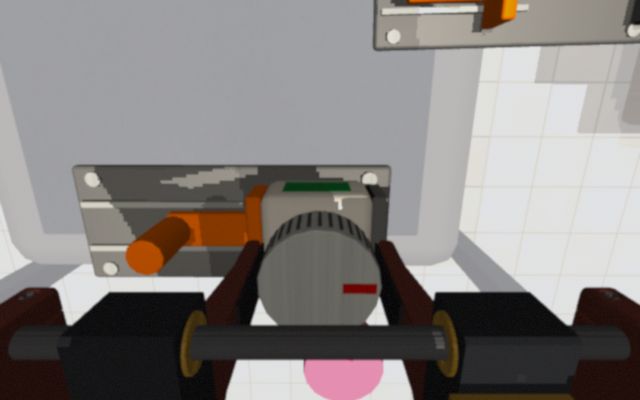

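View pics/s10.png

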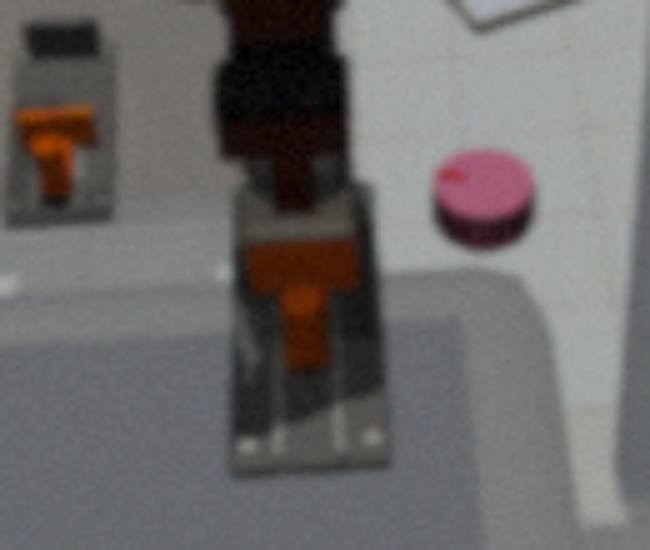

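Emit:
move_arm(motion=[[[-0.006,-0.005,0],[0,0,0]],[[-0.01,-0.008,-0.005],[0,0,0]],[[-0.01,-0.008,-0.015],[0,0,0]],[[-0.01,-0.008,-0.025],[0,0,0]],[[-0.01,-0.008,-0.035],[0,0,0]]])

```text
t: 15.62
ee_pos: [528.2, 127.3, 69.7]
orientation: [2.214, 2.229, 0.001]
ft_force: [-1.3, 0.1, -0.6]
width: 58.9
```

```bash
python3 - <<'E'
from h import *
import cv2
o=ctrl.get_obs();rel([528.5,128,96],1.57,o);print(o['moment'])
im=ctrl.get_image('wrist');cv2.imwrite('pics/w11.png',im['pixels'][:,:,::-1])
E
```

```text
t 15.62 pos [528.2 127.3  69.7] x [-0.007  1.     0.   ] z [ 0.001  0.    -1.   ] F [-1.3  0.1 -0.6] w 58.9
shift [ 0.005   0.0022 -0.1754] turn [ 0.0007 -0.0002  0.0072]
[ 0.06896572  0.14230592 -0.01129908]
```

View pics/w11.png

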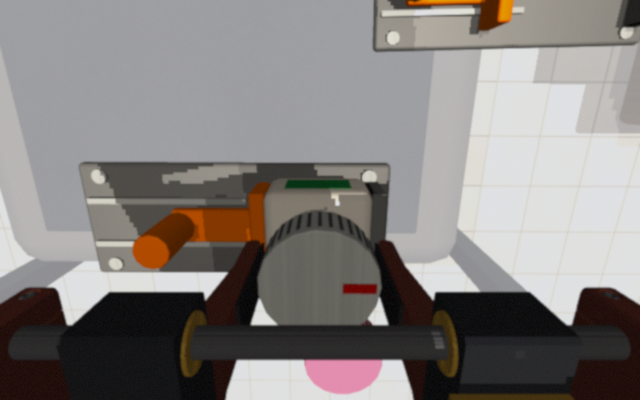

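Emit:
move_arm(motion=[[[0,0,-0.03],[0,0,0]],[[0,0,-0.07],[0,0,0]],[[0,0,-0.11],[0,0,0]],[[0,0,-0.145],[0,0,0]],[[0,0,-0.175],[0,0,0]]])

```text
t: 16.3
ee_pos: [528.0, 127.1, 96.1]
orientation: [2.214, 2.229, 0.0]
ft_force: [0.4, -0.3, -0.5]
width: 58.9
```

Emit:
move_arm(motion=[[[0,0,0],[0,0,0]],[[0,0,0],[0,0,0]],[[0,0,0],[0,0,0]],[[0,0,0],[0,0,0]],[[0,0,0],[0,0,0]]])

```text
t: 16.92
ee_pos: [527.8, 127.1, 95.5]
orientation: [-2.214, -2.229, 0.0]
ft_force: [-1.1, 0.4, -0.5]
width: 58.9
```

```bash
python3 - <<'E'
from h import *
import cv2
o=ctrl.get_obs();rel([528.5,128,96],1.57,o);print(o['moment'])
im=ctrl.get_image('wrist');cv2.imwrite('pics/w12.png',im['pixels'][:,:,::-1])
for n in ['jaw_knob','jar_mid','cap_mid','cap_rim']:
    print(n,[( [round(float(x)) for x in d['location']],round(float(d['p']),2)) for d in ctrl.pinpoint('wrist',n)])
im=ctrl.get_image('side');cv2.imwrite('pics/s12.png',cv2.resize(im['pixels'][130:240,230:360,::-1],None,fx=5,fy=5))
for n in ['jaw_knob','jar_mid','cap_mid','cap_rim']:
    print(n,[( [round(float(x)) for x in d['location']],round(float(d['p']),2)) for d in ctrl.pinpoint('side',n)])
E
```

```text
t 16.93 pos [527.8 127.1  95.5] x [-0.007  1.    -0.   ] z [-0. -0. -1.] F [-1.1  0.4 -0.5] w 58.9
shift [ 0.0061  0.0048 -0.0031] turn [-0.0002  0.      0.0072]
[ 0.05657621 -0.04503651  0.0426684 ]
jaw_knob [([528, 27, 44], 0.69)]
jar_mid [([531, 124, 30], 0.85)]
cap_mid [([533, 127, 105], 0.57)]
cap_rim [([528, 128, 92], 0.6)]
jaw_knob [([523, 34, 46], 0.68), ([386, 184, 35], 0.59)]
jar_mid [([528, 123, 33], 0.75), ([525, 32, 46], 0.54)]
cap_mid [([632, 146, 18], 0.91), ([525, 124, 106], 0.68)]
cap_rim [([635, 145, 1], 0.56), ([533, 129, 92], 0.48)]
```

View pics/w12.png

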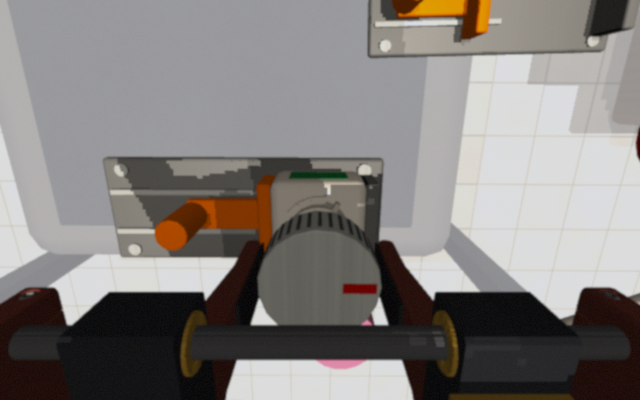

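View pics/s12.png

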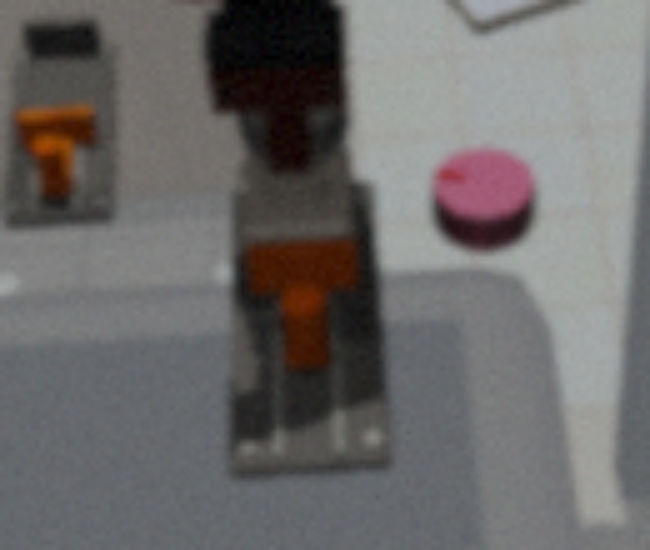

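The wrist view shows the cap (320,285) in the gripper with its red line a quarter turn from tight. The jar (about 320,205) is square between the jaws and the jaw touches it. The side view agrees, so I'm handing in.

```bash
python3 -c "
from h import *
print(ctrl.close_job())"
```

```text
the job is handed in; nothing more can be done
None
```

The jar is braced and the cap is off, held about 39 mm above its shut height over the open jar. I handed the job in at about 17 s, and it gave no verdict.

**What I did**
- **Jaw:** I gripped the orange knob and slid it about 32 mm. At the end the push force rose from 11 N to 26 N, which I took as the jar seating against the fixed jaw. That puts the jaw at roughly 43 mm by my estimate of the brace position.
- **Cap:** I gripped the aluminium cap, turned it about 1.57 rad anticlockwise with a small rise, and lifted it straight up.

**Last checks**
- **Grip:** the opening is 58.9 mm and the vertical force is -0.5 N, which is the cap's weight alone. The tool is level.
- **Position:** the cap is within a few mm of the jar's axis. Its red line is a quarter turn from tight.
- **Jar and jaw:** in the pictures the jar stands square between the jaws, and the jaw still touches it.

**Disagreements**
- **Sideways load:** early in the lift there was about 4 to 5 N of sideways load from the neck. I moved the tool about 2 mm to relieve it, and it dropped to about 1 N.
- **Knob position:** the last network readings of the knob differ, at y = 27 mm (wrist) and 34 mm (side). The gripper measured 32.6 mm while holding it. I trusted the gripper and the pictures; a true 27 mm would put the jaw just under the 38 mm limit.

The moves stayed clear of the other things on the shelf, but I did not re-measure them at the end.

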